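# Load the reagent carrier by cap colour

### The arm

A 6-joint arm with a two-finger parallel gripper is mounted at the origin on a cart in front of the work surface, level with it; the furniture and walls round the work are solid. World frame = base frame: x ahead of the robot, y to its left, z up, the work surface at z = 0. Lengths are in m, angles in rad, forces in N, time in s.
With the tool pointing down it reaches from about 0.3 to 0.875 m from the base axis. Payload 6.4 kg.
Tool frame: the origin (TCP) lies at the very end of the fingers, on their centre line; the grasp point (between the pads) lies 19 mm behind it; z points along the fingers, y is the line along which they close (so a half turn about z gives the same grasp; the last joint's range is limited). The gripper opens to 88 mm and grips with 3 to 60 N. Pads are 18 mm wide; open, the fingers measure 123 mm over their backs; the gripper's body (75 mm by 187 mm) begins 45 mm behind the grasp point.
Start: joints at [0.958, 0.181, 1.607, -0, 1.354, -0.206], TCP at [0.228, 0.528, 0.239] pointing down, gripper open.
Joint ranges: [-2.99, 2.99], [-0.89, 2.07], [0.3, 2.58], [-1.14, 4.28], [0, 2.63], [-3.12, 3.12]. Speed limits (rad/s): [2.57, 2.57, 3.01, 3.14, 3.14, 3.14].

### API

Orientations are given as a rotation vector (axis times angle).
In Python, from bench import robot gives the robot as it stands. The module is installed in compiled form; this text tells all that it offers.
- The arm moves only by the tool apply_moves, never from a script. Its argument "deltas" is a list of rows, each a list of 3 entries, a list of its own where there are three numbers: the shift along the tool's x, y, z each as a share of 0.3 m, from -1 to 1, then the turn, a rotation vector about the tool's x, y, z each as a share of 90 degrees, from -1 to 1, then the opening, from 0 (shut) to 1 (fully open). In form: [[[x, y, z], [ax, ay, az], grip], ...]. A call has 1 to 8 rows; each row is the pose to reach, as a shift and turn from the pose commanded when the call began, along the tool's axes at that moment; what a row does not reach only later rows make up. A row lasts 1/12 s, in which the tool goes at most 41.7 mm and 7.16 degrees, less where a joint would pass 70% of its speed; a pose out of reach is approached as far as the arm can. A call with a number of a shift or a turn outside -1 to 1 is refused whole. A call with a gripper value outside its range is refused whole. The fingers move at their own pace and stop on an object; the grip force is fixed at half the most. Time passes only in rows, so rows that repeat a pose let the fingers close. It gives the time, the measured TCP pose, the force, the opening and the grip force at its end, in the units of the state.
- robot.state(): the state, without advancing time (a new reading comes with each control period).
- robot.camera(name): name is "scene" or "top" or "wrist"; returns a dict with "color" (420x560x3 uint8, blue, green, red), "range_z" (420x560 float32, m along the optical axis (not along the pixel's ray), 0 where there is no reading), "vertical_fov" (degrees; the focal length in pixels is half the picture's height over the tangent of half this angle, whatever the lens; pixels are square), "cx", "cy" (the principal point, pixels), "pose" (4x4, takes a point from camera to world coordinates); the wrist camera has in their place "tool_from_camera" (4x4, takes a point from camera to tool coordinates, whose origin is the TCP and whose axes are the flange's). Camera axes: x right, y up, looking along -z (the intrinsics and any distortion apply to the point x, -y, -z); pixel columns grow to the right and rows downward; lengths in m; the calibration is good to about 2 mm. A picture is of the moment at which its call begins: read the wrist's pose just before it.
- robot.finish_job(): hands the job in; it is judged then, once.
Trained networks look in a picture, given as the dict that the camera call returned (one of the last four; its "shot" number tells which), for a name from the list of things; names that differ only in an ending like _2 or _b are one class to them, and where a whole thing is asked for, a point or a joint stands for the part that bears it (a point fixed in the world has none). Each returns a list of dicts, best first, with "p" (0 to 1); they miss things now and then, are a little off and sometimes report something else, mostly with a low value. They report only what shows in the picture. A call takes as long as a camera call. They do not tell look-alikes from the thing itself.
- robot.outline_of(picture, query): "mask" (420x560 bool, what is visible of it) and "box" ([left, top, right, bottom] in pixels, round what is visible of it).
- robot.spot_point(picture, query): "location" ([column, row] in pixels: a listed point, or the origin of a listed thing).
The state is a dict: "time_s": time; "q": joint angles; "dq": joint speeds; "tau": joint torques, N m; "tcp_pos": TCP position; "tcp_rot": TCP orientation; "contact_force": force on the tool from outside, world axes, zero at the start; "moment": the same for the moment, N m; "finger_gap": finger opening in m; "gripper_force": force on a finger pad.
Only numpy, scipy, OpenCV 4.12 (cv2) and the standard library are available. Lean on these libraries where they do the work, as an engineer would, in place of code of your own. Each camera call takes 0.05 s, during which the arm holds its last target. There are 200 camera calls.

### The job

Load the reagent carrier for the next analyser run: stand the green-, blue- and purple-capped vials and the orange-capped 50 mL tube upright in the carrier, each fully down in the adapter with the collar of its own cap colour, set down gently and let go. The red-capped vial and the blue-capped tube belong to another run: leave them standing where they are.

Things in the scene. Friction and masses are not known exactly. Their poses are not given: they have to be found in the camera images.
- vial_green: screw-cap reagent vial, white body with green cap, stands upright; 49 mm tall, body 26 mm in diameter up to 38 mm, cap 22 mm in diameter above that; about 30 g; origin at the centre of its underside, z up its axis. Fixed at the right: PCR cycler at x > 0.40, y < -0.29, 80 mm high, 320 mm from x = 0.53
- vial_blue: screw-cap reagent vial, white body with blue cap, stands upright; 49 mm tall, body 26 mm in diameter up to 38 mm, cap 22 mm in diameter above that; about 30 g; origin at the centre of its underside, z up its axis
- vial_purple: screw-cap reagent vial, amber-brown body with purple cap, stands upright; 49 mm tall, body 26 mm in diameter up to 38 mm, cap 22 mm in diameter above that; about 30 g; origin at the centre of its underside, z up its axis
- tube_orange: 50 mL tube standing upright on its skirt, orange screw cap, greyish-white contents; 108 mm tall, body 29 mm in diameter (grip the body, below 90 mm; the cap is 34 mm wide); about 45 g; origin at the centre of its underside, z up its axis
- vial_red: screw-cap reagent vial, amber-brown body with red cap, stands upright; 49 mm tall, body 26 mm in diameter up to 38 mm, cap 22 mm in diameter above that; about 30 g; origin at the centre of its underside, z up its axis; not for this run. Fixed behind the front row: dry bath at x > 0.54, y < -0.015, 113 mm high, 185 mm from x = 0.68
- tube_blue: 50 mL tube standing upright on its skirt, blue screw cap, light blue contents; 108 mm tall, body 29 mm in diameter (grip the body, below 90 mm; the cap is 34 mm wide); about 45 g; origin at the centre of its underside, z up its axis; not for this run.
- adapter_green: vial adapter: fixed black round cup with green collar, 61 mm wide, 24 mm high; round pocket 40 mm wide, 18 mm deep, 4 mm chamfer. Origin: centre of its underside, 8 mm above the worktop, 6 mm below the pocket floor; z up, x along the row. One of four in a row, any order, 66 mm pitch, in the fixed grey carrier tray (280x78 mm, 18 mm rim; 28 mm high at the robot end and its handle)
- adapter_blue: vial adapter: fixed black round cup with blue collar, 61 mm wide, 24 mm high; round pocket 40 mm wide, 18 mm deep, 4 mm chamfer. Origin: centre of its underside, 8 mm above the worktop, 6 mm below the pocket floor; z up, x along the row. One of four in a row, any order, 66 mm pitch, in the fixed grey carrier tray (280x78 mm, 18 mm rim; 28 mm high at the robot end and its handle)
- adapter_purple: vial adapter: fixed black round cup with purple collar, 61 mm wide, 24 mm high; round pocket 40 mm wide, 18 mm deep, 4 mm chamfer. Origin: centre of its underside, 8 mm above the worktop, 6 mm below the pocket floor; z up, x along the row. One of four in a row, any order, 66 mm pitch, in the fixed grey carrier tray (280x78 mm, 18 mm rim; 28 mm high at the robot end and its handle)
- adapter_orange: 50 mL tube adapter: fixed black round cup with orange collar, 61 mm wide, 44 mm high; round pocket 44 mm wide, 38 mm deep, 4 mm chamfer. Origin: centre of its underside, 8 mm above the worktop, 6 mm below the pocket floor; z up, x along the row. One of four in a row, any order, 66 mm pitch, in the fixed grey carrier tray (280x78 mm, 18 mm rim; 28 mm high at the robot end and its handle)
Mind the look-alikes: they are no part of the job. What is shaped like the vial_green but pink is not meant.

How it is judged:
At the end, for the whole second after the job is handed in: Green, blue and purple vials and orange tube: each within 12 mm of the centre of its own colour's adapter, underside within 4 mm of the pocket floor, upright within 0.15 rad, released, at rest. Red vial and blue tube: upright, within 20 mm of their starts (horizontal distance between vial_green and adapter_green below 0.012 m and z of vial_green in the frame of adapter_green below 0.01 m and angle between each of vial_green, vial_blue, vial_purple, tube_orange, vial_red, tube_blue's own z axis and vertical below 0.15 rad and linear speed of each of vial_green, vial_blue, vial_purple, tube_orange below 0.02 m/s and contact force between each of vial_green, vial_blue, vial_purple, tube_orange and the fingers below 0.1 N and horizontal distance between vial_blue and adapter_blue below 0.012 m and z of vial_blue in the frame of adapter_blue below 0.01 m and horizontal distance between vial_purple and adapter_purple below 0.012 m and z of vial_purple in the frame of adapter_purple below 0.01 m and horizontal distance between tube_orange and adapter_orange below 0.012 m and z of tube_orange in the frame of adapter_orange below 0.01 m and distance of each of vial_red, tube_blue from where it was at the start of the episode below 0.02 m); the robot touches nothing.
It fails at once if the red-capped vial, which is not for this run, is moved more than 30 mm or tipped (distance of vial_red from where it was at the start of the episode above 0.03 m or angle between vial_red's own z axis and vertical above 0.5 rad).
It fails at once if the blue-capped tube, which is not for this run, is moved more than 30 mm or tipped (distance of tube_blue from where it was at the start of the episode above 0.03 m or angle between tube_blue's own z axis and vertical above 0.5 rad).
It fails at once if a vial of this run is knocked over, or dropped from more than about 30 mm ((contact force between vial_green and the fingers below 0.1 N and linear speed of vial_green above 0.8 m/s) or angle between any of vial_green, vial_blue, vial_purple's own z axis and vertical above 1 rad or (contact force between vial_blue and the fingers below 0.1 N and linear speed of vial_blue above 0.8 m/s) or (contact force between vial_purple and the fingers below 0.1 N and linear speed of vial_purple above 0.8 m/s)).
It fails at once if the orange-capped tube is knocked over, or dropped from more than about 30 mm ((contact force between tube_orange and the fingers below 0.1 N and linear speed of tube_orange above 0.8 m/s) or angle between tube_orange's own z axis and vertical above 1 rad).
It also fails if it takes over 144 s, if anything falls off the work surface, if the arm or the gripper's body presses on something with over 40 N, if the wrist force passes 120 N, or if a joint passes its speed limit or range.

## Working session

There is one attempt and no reset: what is moved stays moved. The work goes in short steps, Python scripts to look and compute and a tool call to move; the robot and the scene stay as the last step left them, time stands still between calls to the robot, and variables do not carry over. Pictures are saved under pics/ and viewed, at most 14 in all, crops included, and the job is handed in when it is done.

Besides the shell and the picture viewer there is one more tool, called as name([rows], argument=value, ...), one row to a line, values as JSON. apply_moves: Moves the arm, as the interface text tells. Its arguments: {"type":"object","properties":{"deltas":{"type":"array","items":{"type":"array"}}},"required":["deltas"]}

```bash
mkdir -p pics
cat > h.py <<'E'
import numpy as np, cv2
from scipy.spatial.transform import Rotation as R
from bench import robot
N=['vial_green','vial_blue','vial_purple','tube_orange','vial_red','tube_blue','adapter_green','adapter_blue','adapter_purple','adapter_orange']
def shot(name):
    s=robot.state(); p=robot.camera(name)
    if 'pose' in p: T=np.array(p['pose'])
    else:
        W=np.eye(4); W[:3,:3]=R.from_rotvec(s['tcp_rot']).as_matrix(); W[:3,3]=s['tcp_pos']
        T=W@np.array(p['tool_from_camera'])
    p['T']=T; return p
def cloud(p):
    z=p['range_z']; h,w=z.shape; f=h/2/np.tan(np.radians(p['vertical_fov'])/2)
    v,u=np.mgrid[:h,:w]
    P=np.stack([(u-p['cx'])/f*z,-(v-p['cy'])/f*z,-z],-1)
    return P@p['T'][:3,:3].T+p['T'][:3,3]
E
cat > a.py <<'E'
from h import *
s=robot.state(); print({k:np.round(s[k],3) for k in s})
for c in ['scene','top']:
    p=shot(c); print(c,p.keys(),p['vertical_fov'],p['cx'],p['cy'],{k:p[k] for k in p if 'dist' in k})
    print(np.round(p['T'],3).tolist())
    cv2.imwrite(f'pics/{c}0.png',p['color']); C=cloud(p)
    for n in N:
        for o in robot.outline_of(p,n)[:3]:
            m=o['mask']&(p['range_z']>0); q=C[m]
            if len(q)<5: continue
            zt=np.percentile(q[:,2],97); top=q[q[:,2]>zt-.006]
            print(n,round(o['p'],2),np.round(o['box']),'med',np.round(np.median(q,0),3),'top',np.round((top.min(0)+top.max(0))/2,3), 'ztop',round(zt,3),'ext',np.round(np.ptp(top,axis=0),3))
E
python3 a.py
```

```text
{'time_s': np.float64(0.0), 'q': array([ 0.958,  0.182,  1.608, -0.   ,  1.354, -0.206]), 'dq': array([-0.003,  0.   , -0.001,  0.   ,  0.   ,  0.001]), 'tau': array([ 0.0000e+00, -4.3386e+01, -3.4185e+01,  7.0000e-02,  3.8000e-02,
       -0.0000e+00]), 'tcp_pos': array([0.227, 0.528, 0.238]), 'tcp_rot': array([-6.340e-01, -3.076e+00,  2.000e-03]), 'contact_force': array([-0.226, -0.184, -0.036]), 'moment': array([ 0.005, -0.014,  0.056]), 'gripper_force': np.float64(0.0), 'finger_gap': np.float64(0.088)}
scene dict_keys(['color', 'range_z', 'vertical_fov', 'cx', 'cy', 'pose', 'shot', 'T']) 43.664021498742954 283.41345041717807 208.61220496757974 {}
[[0.602, 0.401, -0.69, -0.141], [-0.798, 0.308, -0.517, -0.526], [0.005, 0.863, 0.506, 0.534], [0.0, 0.0, 0.0, 1.0]]
vial_green 0.79 [239. 193. 250. 219.] med [0.518 0.06  0.027] top [0.49  0.029 0.07 ] ztop 0.05 ext [0.09  0.093 0.052]
vial_green 0.66 [235. 172. 246. 199.] med [0.569 0.121 0.032] top [0.576 0.125 0.047] ztop 0.049 ext [0.02  0.02  0.007]
vial_blue 0.87 [203. 207. 219. 236.] med [0.432 0.068 0.03 ] top [0.437 0.073 0.047]
[... 2334 characters left out ...]
.019  0.109] top [ 0.462 -0.02   0.11 ] ztop 0.112 ext [0.033 0.033 0.007]
adapter_green 0.82 [156. 239. 187. 266.] med [0.498 0.226 0.03 ] top [0.498 0.225 0.034] ztop 0.036 ext [0.06  0.059 0.008]
adapter_blue 0.62 [373. 245. 390. 261.] med [ 0.449 -0.225  0.049] top [ 0.451 -0.229  0.051] ztop 0.053 ext [0.02  0.02  0.008]
adapter_blue 0.56 [160. 266. 191. 297.] med [0.433 0.219 0.037] top [0.433 0.217 0.054] ztop 0.056 ext [0.059 0.059 0.008]
adapter_purple 0.62 [152. 208. 183. 236.] med [0.565 0.234 0.03 ] top [0.563 0.233 0.035] ztop 0.036 ext [0.06  0.06  0.009]
adapter_orange 0.76 [159. 267. 190. 296.] med [0.434 0.219 0.038] top [0.433 0.217 0.054] ztop 0.056 ext [0.059 0.06  0.008]
```

View pics/scene0.png

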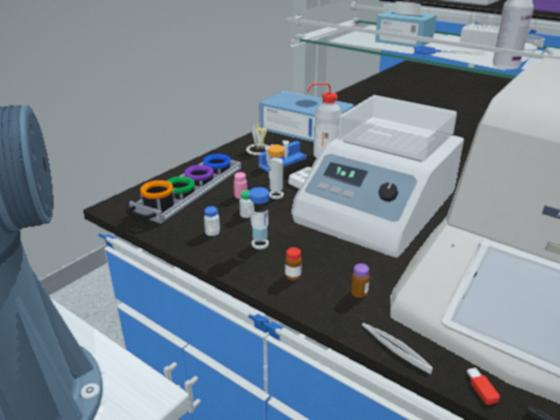

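View pics/top0.png

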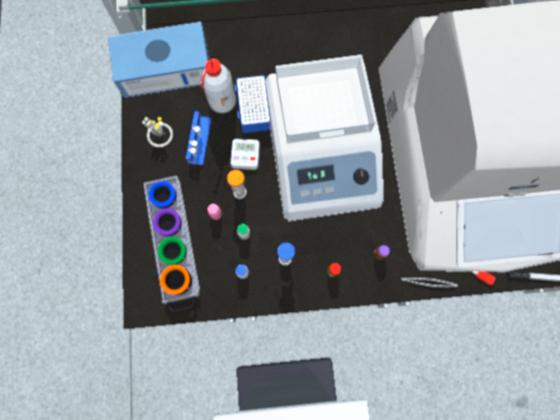

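The scene view shows the green vial at (246,205) and its pink look-alike at (240,185). The blue vial is at (211,221), the orange tube at (277,170), the blue tube at (260,217), red at (294,264) and purple at (361,280). In the top view the collars run blue (162,195), purple (167,222), green (172,250), orange (175,280). The heights agree in both views, with the top view reading about 4 mm high. I'll take the orange tube first because it crowds the green vial.

```bash
cat >> h.py <<'E'
def go(*wps):
    "waypoints (x,y,z,a_deg): a = heading of the closing line; prints shares in tool axes"
    s=robot.state(); M=R.from_rotvec(s['tcp_rot']).as_matrix(); a0=np.degrees(np.arctan2(M[1,1],M[0,1]))
    print('t',round(s['time_s'],2),'pos',np.round(s['tcp_pos'],4),'a',round(a0,1),'tilt',np.round(M[2,:2],3),'gap',round(s['finger_gap'],4),'F',round(s['gripper_force'],1),np.round(s['contact_force'],1))
    for x,y,z,a in wps:
        u=np.radians(a); ty=np.array([np.cos(u),np.sin(u),0]); tz=np.array([0,0,-1.]); D=np.stack([np.cross(ty,tz),ty,tz],1)
        print(np.round(M.T@(np.array([x,y,z])-s['tcp_pos'])/.3,3).tolist(), np.round((R.from_matrix(M.T@D)).as_rotvec()/(np.pi/2),3).tolist())
E
python3 -c "
from h import *
print(np.round(robot.camera('wrist')['tool_from_camera'],3).tolist())
go((.40,.33,.24,25),(.624,.0675,.2,25))"
```

```text
[[0.001, 0.958, 0.287, 0.074], [1.0, -0.001, 0.001, -0.0], [0.001, 0.287, -0.958, -0.147], [0.0, 0.0, 0.0, 1.0]]
t 1.15 pos [0.2275 0.5281 0.2387] a 66.7 tilt [ 0. -0.] gap 0.0881 F 0.0 [-0.2  0.1  0.3]
[-0.789, -0.379, -0.004] [-0.0, -0.0, 0.463]
[-1.821, -0.887, 0.129] [-0.0, -0.0, 0.463]
```

apply_moves([
  [[-0.79,-0.38,0],[0,0,0.46],1],
  [[-0.79,-0.38,0],[0,0,0.46],1],
  [[-0.79,-0.38,0],[0,0,0.46],1],
  [[-0.79,-0.38,0],[0,0,0.46],1],
  [[-0.79,-0.38,0],[0,0,0.46],1],
  [[-0.79,-0.38,0],[0,0,0.46],1],
  [[-0.79,-0.38,0],[0,0,0.46],1],
  [[-0.79,-0.38,0],[0,0,0.46],1],
])

```text
time_s: 1.82
tcp_pos: [0.4022, 0.3273, 0.2389]
tcp_rot: [1.686, 2.65, 0.0]
contact_force: [-0.1, 0.0, -0.4]
finger_gap: 0.0884
gripper_force: 0.0
```

```bash
python3 -c "
from h import *
go((.60,.0675,.24,25),(.624,.0675,.2,25))"
```

```text
t 1.82 pos [0.4022 0.3273 0.2389] a 25.1 tilt [-0.001  0.   ] gap 0.0884 F 0.0 [-0.1  0.  -0.4]
[-1.064, 0.23, -0.003] [0.0, 0.0, 0.001]
[-1.098, 0.302, 0.13] [0.0, 0.0, 0.001]
```

apply_moves([
  [[-1,0.26,0],[0,0,0],1],
  [[-1,0.26,0],[0,0,0],1],
  [[-1,0.26,0],[0,0,0],1],
  [[-1,0.26,0],[0,0,0],1],
  [[-1,0.26,0],[0,0,0],1],
  [[-1,0.26,0],[0,0,0],1],
  [[-1,0.26,0],[0,0,0],1],
  [[-1,0.26,0],[0,0,0],1],
])

```text
time_s: 2.48
tcp_pos: [0.601, 0.0894, 0.2386]
tcp_rot: [1.681, 2.653, -0.0]
contact_force: [0.2, 1.0, -0.6]
finger_gap: 0.0882
gripper_force: 0.0
```

```bash
cat > w.py <<'E'
from h import *
import sys
p=shot('wrist'); cv2.imwrite(f'pics/{sys.argv[1]}.png',p['color']); C=cloud(p)
for n in sys.argv[2:]:
    for o in robot.outline_of(p,n)[:2]:
        q=C[o['mask']&(p['range_z']>0)]
        if len(q)<5: continue
        zt=np.percentile(q[:,2],90); top=q[abs(q[:,2]-zt)<.005]
        print(n,round(o['p'],2),np.round(o['box']),'top',np.round((top.min(0)+top.max(0))/2,3),'ext',np.round(np.ptp(top,axis=0),3))
E
python3 w.py w1 tube_orange vial_green tube_blue vial_blue
python3 -c "
from h import *
p=shot('scene'); cv2.imwrite('pics/s1.png',p['color'])
go((.624,.0675,.2,25),(.624,.0675,.13,25),(.624,.0675,.055,25))"
```

```text
tube_orange 0.76 [279. 184. 316. 253.] top [0.623 0.07  0.108] ext [0.034 0.033 0.006]
vial_green 0.9 [189. 150. 220. 178.] top [0.526 0.068 0.05 ] ext [0.022 0.022 0.007]
vial_green 0.89 [264. 117. 292. 146.] top [0.576 0.128 0.05 ] ext [0.022 0.022 0.006]
tube_blue 0.74 [ 49. 194. 138. 263.] top [ 0.461 -0.019  0.108] ext [0.034 0.033 0.007]
vial_blue 0.79 [ 98. 103. 149. 132.] top [0.439 0.077 0.05 ] ext [0.021 0.022 0.007]
t 2.78 pos [0.5977 0.0938 0.2386] a 25.4 tilt [ 0.001 -0.   ] gap 0.0885 F 0.0 [ 0.  1. -0.]
[-0.117, 0.042, 0.128] [-0.0, -0.001, 0.005]
[-0.117, 0.042, 0.362] [-0.0, -0.001, 0.005]
[-0.118, 0.042, 0.612] [-0.0, -0.001, 0.005]
```

View pics/s1.png

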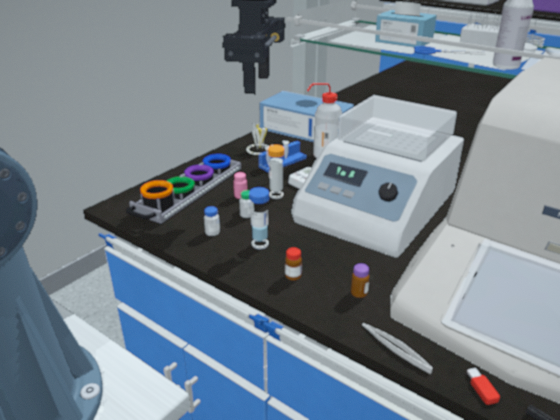

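View pics/w1.png

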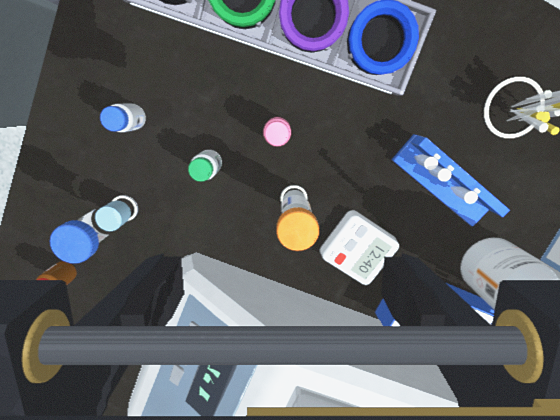

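Tube, green and blue positions from the wrist view agree with the fixed cameras to within 2–3 mm. Next I approach the orange tube and descend.

apply_moves([
  [[-0.112,0.042,0],[0,0,0],1],
  [[-0.112,0.042,0.1],[0,0,0],1],
  [[-0.112,0.042,0.2],[0,0,0],1],
  [[-0.112,0.042,0.3],[0,0,0],1],
  [[-0.112,0.042,0.4],[0,0,0],1],
  [[-0.112,0.042,0.5],[0,0,0],1],
  [[-0.112,0.042,0.61],[0,0,0],1],
  [[-0.112,0.042,0.61],[0,0,0],1],
])

```text
time_s: 3.45
tcp_pos: [0.6186, 0.069, 0.049]
tcp_rot: [-1.672, -2.647, 0.008]
contact_force: [-1.7, 0.1, -0.9]
finger_gap: 0.0884
gripper_force: 0.0
```

apply_moves([
  [[0,0,0],[0,0,0],1],
  [[0,0,0],[0,0,0],0],
  [[0,0,0],[0,0,0],0],
  [[0,0,0],[0,0,0],0],
  [[0,0,0],[0,0,0],0],
  [[0,0,0],[0,0,0],0],
  [[0,0,0],[0,0,0],0],
  [[0,0,0],[0,0,0],0],
])

```text
time_s: 4.12
tcp_pos: [0.6246, 0.0666, 0.056]
tcp_rot: [1.681, 2.653, 0.0]
contact_force: [-0.1, -0.4, -1.7]
finger_gap: 0.0439
gripper_force: 0.0
```

```bash
python3 -c "
from h import *
go((.624,.069,.19,25),(.433,.216,.19,96.5))"
```

```text
t 4.12 pos [0.6246 0.0666 0.056 ] a 25.3 tilt [-0.  0.] gap 0.0439 F 0.0 [-0.1 -0.4 -1.7]
[0.008, 0.002, -0.447] [0.0, 0.0, 0.003]
[0.723, -0.365, -0.447] [0.0, 0.0, -0.791]
```

apply_moves([
  [[0,0,0],[0,0,0],0],
  [[0,0,0],[0,0,0],0],
  [[0,0,0],[0,0,0],0],
  [[0,0,0],[0,0,0],0],
  [[0,0,0],[0,0,0],0],
  [[0,0,0],[0,0,0],0],
  [[0,0,0],[0,0,0],0],
  [[0,0,0],[0,0,0],0],
])

```text
time_s: 4.78
tcp_pos: [0.6244, 0.0667, 0.0556]
tcp_rot: [-1.681, -2.654, 0.0]
contact_force: [0.9, -0.5, 0.2]
finger_gap: 0.0278
gripper_force: 30.0
```

apply_moves([
  [[0,0,-0.03],[0,0,0],0],
  [[0,0,-0.08],[0,0,0],0],
  [[0,0,-0.14],[0,0,0],0],
  [[0,0,-0.22],[0,0,0],0],
  [[0,0,-0.3],[0,0,0],0],
  [[0,0,-0.38],[0,0,0],0],
  [[0,0,-0.45],[0,0,0],0],
  [[0,0,-0.45],[0,0,0],0],
])

```text
time_s: 5.45
tcp_pos: [0.6274, 0.0666, 0.1969]
tcp_rot: [1.677, 2.647, 0.007]
contact_force: [1.1, -0.4, 0.6]
finger_gap: 0.0281
gripper_force: 30.0
```

```bash
python3 -c "
from h import *
go((.433,.216,.19,96.5))"
```

```text
t 5.45 pos [0.6274 0.0666 0.1969] a 25.3 tilt [-0.005  0.008] gap 0.0281 F 30.0 [ 1.1 -0.4  0.6]
[0.727, -0.373, 0.017] [0.003, 0.006, -0.791]
```

apply_moves([
  [[0.05,-0.03,0],[0,0,-0.07],0],
  [[0.15,-0.08,0],[0,0,-0.15],0],
  [[0.26,-0.13,0],[0,0,-0.22],0],
  [[0.37,-0.19,0],[0,0,-0.3],0],
  [[0.48,-0.25,0],[0,0,-0.37],0],
  [[0.59,-0.3,0],[0,0,-0.44],0],
  [[0.67,-0.34,0],[0,0,-0.51],0],
  [[0.72,-0.365,0],[0,0,-0.58],0],
])

```text
time_s: 6.12
tcp_pos: [0.4302, 0.2166, 0.1899]
tcp_rot: [-0.331, -3.122, 0.0]
contact_force: [-0.2, 0.4, -1.0]
finger_gap: 0.0281
gripper_force: 30.0
```

apply_moves([
  [[0,0,0],[0,0,-0.08],0],
  [[0,0,0],[0,0,-0.15],0],
  [[0,0,0],[0,0,-0.2],0],
  [[0,0,0],[0,0,-0.21],0],
  [[0,0,0],[0,0,-0.21],0],
  [[0,0,0],[0,0,-0.21],0],
  [[0,0,0],[0,0,-0.21],0],
  [[0,0,0],[0,0,-0.21],0],
])

```text
time_s: 6.78
tcp_pos: [0.4332, 0.2151, 0.1906]
tcp_rot: [0.173, -3.137, 0.0]
contact_force: [-0.8, -0.3, -0.4]
finger_gap: 0.028
gripper_force: 30.0
```

```bash
python3 -c "
from h import *
go((.433,.216,.19,96.5),(.433,.216,.071,96.5))
p=shot('wrist'); C=cloud(p); cv2.imwrite('pics/w2.png',p['color'])
for n in ['adapter_orange','adapter_green','adapter_purple','adapter_blue']:
    for o in robot.outline_of(p,n)[:2]:
        q=C[o['mask']&(p['range_z']>0)]
        zt=np.percentile(q[:,2],90); top=q[abs(q[:,2]-zt)<.005]
        print(n,round(o['p'],2),np.round(o['box']),'top',np.round((top.min(0)+top.max(0))/2,3),'ext',np.round(np.ptp(top,axis=0),3))
"
```

```text
t 6.78 pos [0.4332 0.2151 0.1906] a 96.3 tilt [ 0. -0.] gap 0.028 F 30.0 [-0.8 -0.3 -0.4]
[0.0, 0.003, 0.002] [-0.0, -0.0, -0.002]
[0.0, 0.003, 0.399] [-0.0, -0.0, -0.002]
adapter_orange 0.81 [246. 150. 326. 223.] top [0.428 0.217 0.052] ext [0.055 0.06  0.007]
adapter_green 0.66 [309. 233. 320. 256.] top [0.48  0.248 0.031] ext [0.018 0.011 0.005]
adapter_blue 0.74 [261. 378. 320. 407.] top [0.639 0.244 0.032] ext [0.035 0.057 0.006]
```

View pics/w2.png

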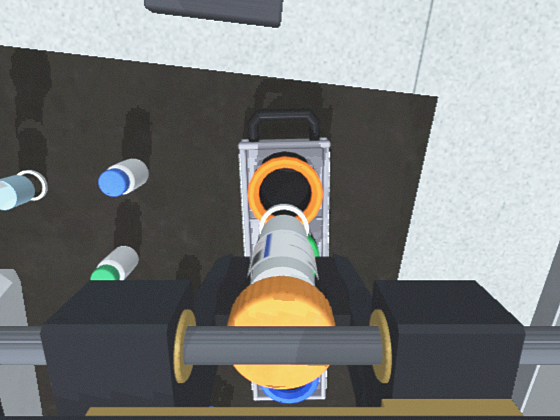

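The wrist view shows the tube held upright at (285,260), with the orange collar ring at (287,190) directly beneath it, offset only by perspective. Now lowering.

apply_moves([
  [[0,0.003,0.05],[0,0,0],0],
  [[0,0.003,0.11],[0,0,0],0],
  [[0,0.003,0.17],[0,0,0],0],
  [[0,0.003,0.23],[0,0,0],0],
  [[0,0.003,0.28],[0,0,0],0],
  [[0,0.003,0.32],[0,0,0],0],
  [[0,0.003,0.35],[0,0,0],0],
  [[0,0.003,0.37],[0,0,0],0],
])

```text
time_s: 7.7
tcp_pos: [0.4327, 0.216, 0.0787]
tcp_rot: [0.175, -3.136, 0.0]
contact_force: [0.5, -0.3, -0.3]
finger_gap: 0.0283
gripper_force: 30.0
```

apply_moves([
  [[0,0,0],[0,0,0],0],
  [[0,0,0.01],[0,0,0],0],
  [[0,0,0.015],[0,0,0],0],
  [[0,0,0.02],[0,0,0],0],
  [[0,0,0.025],[0,0,0],0],
  [[0,0,0.03],[0,0,0],0],
  [[0,0,0.03],[0,0,0],0],
  [[0,0,0.03],[0,0,0],0],
])

```text
time_s: 8.37
tcp_pos: [0.4331, 0.2161, 0.0708]
tcp_rot: [-0.175, 3.137, -0.0]
contact_force: [-0.3, -0.4, -0.0]
finger_gap: 0.028
gripper_force: 30.0
```

```bash
python3 -c "
from h import *
go((.433,.216,.070,96.5))"
```

```text
t 8.37 pos [0.4331 0.2161 0.0708] a 96.4 tilt [-0. -0.] gap 0.028 F 30.0 [-0.3 -0.4 -0. ]
[0.0, -0.0, 0.003] [-0.0, 0.0, -0.001]
```

apply_moves([
  [[0,0,0.003],[0,0,0],0],
  [[0,0,0.004],[0,0,0],0],
  [[0,0,0.004],[0,0,0],0.7],
  [[0,0,0.004],[0,0,0],0.7],
  [[0,0,0.004],[0,0,0],0.7],
  [[0,0,0.004],[0,0,0],0.7],
  [[0,0,0.004],[0,0,0],0.7],
  [[0,0,0.004],[0,0,0],0.7],
])

```text
time_s: 9.03
tcp_pos: [0.4331, 0.2161, 0.0696]
tcp_rot: [-0.175, 3.137, -0.0]
contact_force: [0.2, 0.7, -0.2]
finger_gap: 0.0613
gripper_force: 0.0
```

apply_moves([
  [[0,0,0],[0,0,0],0.7],
  [[0,0,0],[0,0,0],0.7],
  [[0,0,-0.07],[0,0,0],0.7],
  [[0,0,-0.17],[0,0,0],0.7],
  [[0,0,-0.27],[0,0,0],0.7],
  [[0,0,-0.37],[0,0,0],0.7],
  [[0,0,-0.45],[0,0,0],0.7],
  [[0,0,-0.45],[0,0,0],0.7],
])

```text
time_s: 9.7
tcp_pos: [0.4361, 0.2169, 0.21]
tcp_rot: [-0.175, 3.127, 0.002]
contact_force: [1.5, 0.8, 0.0]
finger_gap: 0.0617
gripper_force: 0.0
```

```bash
python3 a.py | grep -E "^(tube|vial|adapter_o)"; python3 -c "
from h import *
go((.5265,.0675,.2,0),(.438,.075,.2,45))"
```

```text
vial_green 0.73 [235. 176. 246. 197.] med [0.569 0.12  0.031] top [0.576 0.123 0.047] ztop 0.049 ext [0.016 0.017 0.007]
vial_green 0.5 [238. 192. 253. 219.] med [0.518 0.061 0.025] top [ 0.448 -0.016  0.101] ztop 0.095 ext [0.005 0.013 0.013]
vial_blue 0.73 [142. 183. 174. 214.] med [0.42  0.195 0.038] top [0.431 0.214 0.05 ] ztop 0.052 ext [0.06  0.061 0.007]
vial_blue 0.61 [201. 207. 219. 237.] med [0.432 0.068 0.029] top [0.437 0.074 0.047] ztop 0.049 ext [0.021 0.022 0.007]
vial_purple 0.91 [352. 263. 371. 298.] med [ 0.444 -0.235  0.029] top [ 0.451 -0.232  0.047] ztop 0.05 ext [0.024 0.021 0.007]
tube_orange 0.9 [142. 150. 162. 190.] med [0.424 0.207 0.088] top [0.429 0.212 0.12 ] ztop 0.122 ext [0.032 0.033 0.007]
vial_red 0.72 [286. 248. 304. 282.] med [ 0.416 -0.129  0.029] top [ 0.422 -0.124  0.047] ztop 0.05 ext [0.023 0.021 0.006]
tube_blue 0.72 [250. 188. 270. 239.] med [ 0.452 -0.029  0.063] top [ 0.46  -0.023  0.106] ztop 0.108 ext [0.033 0.031 0.007]
adapter_orange 0.81 [140. 182. 174. 215.] med [0.42  0.195 0.039] top [0.431 0.213 0.051] ztop 0.052 ext [0.06  0.059 
[... 722 characters left out ...]
t [0.001 0.002 0.018]
vial_red 0.67 [327. 261. 338. 278.] med [ 0.421 -0.118  0.05 ] top [ 0.424 -0.121  0.051] ztop 0.053 ext [0.021 0.02  0.007]
vial_red 0.21 [372. 243. 389. 261.] med [ 0.45  -0.225  0.048] top [ 0.451 -0.23   0.052] ztop 0.054 ext [0.02  0.02  0.008]
adapter_orange 0.54 [163. 277. 191. 295.] med [0.414 0.206 0.051] top [0.419 0.215 0.054] ztop 0.057 ext [0.031 0.056 0.007]
adapter_orange 0.23 [373. 243. 389. 260.] med [ 0.45  -0.225  0.049] top [ 0.452 -0.23   0.052] ztop 0.054 ext [0.022 0.02  0.008]
t 10.8 pos [0.4331 0.2161 0.2046] a 96.4 tilt [-0.  0.] gap 0.0618 F 0.0 [ 0.3 -0.1  0.1]
[-0.254, -0.527, 0.015] [0.0, 0.0, 1.071]
[0.036, -0.469, 0.015] [0.0, 0.0, 0.571]
```

apply_moves([
  [[0,-0.06,0],[0,0,0.07],0.7],
  [[0.01,-0.15,0],[0,0,0.15],0.7],
  [[0.02,-0.24,0],[0,0,0.22],0.7],
  [[0.03,-0.33,0],[0,0,0.3],0.7],
  [[0.036,-0.41,0],[0,0,0.37],0.7],
  [[0.036,-0.45,0],[0,0,0.45],0.7],
  [[0.036,-0.467,0],[0,0,0.52],0.7],
  [[0.036,-0.467,0],[0,0,0.57],0.7],
])

```text
time_s: 11.47
tcp_pos: [0.4382, 0.0743, 0.2047]
tcp_rot: [1.211, 2.898, -0.0]
contact_force: [0.5, 0.1, 0.6]
finger_gap: 0.0618
gripper_force: 0.0
```

```bash
python3 w.py w3 vial_blue vial_green tube_blue; python3 -c "
from h import *
go((.438,.076,.08,45),(.438,.076,.023,45))"
```

```text
vial_blue 0.74 [268. 166. 302. 200.] top [0.438 0.077 0.05 ] ext [0.022 0.022 0.007]
vial_blue 0.2 [326. 231. 356. 273.] top [0.525 0.068 0.049] ext [0.02  0.021 0.006]
vial_green 0.81 [327. 232. 355. 273.] top [0.525 0.068 0.049] ext [0.021 0.021 0.006]
vial_green 0.75 [405. 226. 449. 263.] top [0.576 0.128 0.049] ext [0.022 0.022 0.006]
tube_blue 0.87 [201. 246. 250. 328.] top [ 0.462 -0.018  0.108] ext [0.029 0.032 0.006]
t 11.67 pos [0.438  0.0758 0.2046] a 45.3 tilt [0. 0.] gap 0.0616 F 0.0 [0.5 0.5 0.1]
[0.0, 0.001, 0.415] [0.0, -0.0, 0.003]
[0.0, 0.001, 0.605] [0.0, -0.0, 0.003]
```

apply_moves([
  [[0,0,0.06],[0,0,0],0.7],
  [[0,0,0.15],[0,0,0],0.7],
  [[0,0,0.24],[0,0,0],0.7],
  [[0,0,0.33],[0,0,0],0.7],
  [[0,0,0.42],[0,0,0],0.7],
  [[0,0,0.5],[0,0,0],0.7],
  [[0,0,0.56],[0,0,0],0.7],
  [[0,0,0.605],[0,0,0],0.7],
])

```text
time_s: 12.33
tcp_pos: [0.4369, 0.0762, 0.0212]
tcp_rot: [-1.194, -2.903, 0.001]
contact_force: [-0.4, 0.2, -0.2]
finger_gap: 0.0615
gripper_force: 0.0
```

apply_moves([
  [[0,0,0],[0,0,0],0.7],
  [[0,0,0],[0,0,0],0],
  [[0,0,0],[0,0,0],0],
  [[0,0,0],[0,0,0],0],
  [[0,0,0],[0,0,0],0],
  [[0,0,0],[0,0,0],0],
  [[0,0,0],[0,0,0],0],
  [[0,0,0],[0,0,0],0],
])

```text
time_s: 13.0
tcp_pos: [0.4386, 0.0757, 0.0236]
tcp_rot: [1.199, 2.902, 0.001]
contact_force: [0.6, -0.0, 3.0]
finger_gap: 0.0244
gripper_force: 30.0
```

apply_moves([
  [[0,0,0],[0,0,0],0],
  [[0,0,0],[0,0,0],0],
  [[0,0,-0.03],[0,0,0],0],
  [[0,0,-0.1],[0,0,0],0],
  [[0,0,-0.19],[0,0,0],0],
  [[0,0,-0.28],[0,0,0],0],
  [[0,0,-0.37],[0,0,0],0],
  [[0,0,-0.42],[0,0,0],0],
])

```text
time_s: 13.67
tcp_pos: [0.4388, 0.0756, 0.1522]
tcp_rot: [1.199, 2.901, 0.001]
contact_force: [0.6, 0.2, -0.7]
finger_gap: 0.0249
gripper_force: 30.0
```

```bash
python3 -c "
from h import *
go((.629,.2395,.15,96.5))"
```

```text
t 13.67 pos [0.4388 0.0756 0.1522] a 45.1 tilt [-0.002  0.002] gap 0.0249 F 30.0 [ 0.6  0.2 -0.7]
[-0.063, 0.834, 0.009] [0.0, 0.002, -0.571]
```

apply_moves([
  [[0,0.06,0],[0,0,-0.07],0],
  [[-0.02,0.17,0],[0,0,-0.14],0],
  [[-0.03,0.29,0],[0,0,-0.21],0],
  [[-0.04,0.41,0],[0,0,-0.28],0],
  [[-0.05,0.53,0],[0,0,-0.36],0],
  [[-0.06,0.65,0],[0,0,-0.43],0],
  [[-0.063,0.76,0],[0,0,-0.5],0],
  [[-0.063,0.834,0],[0,0,-0.57],0],
])

```text
time_s: 14.33
tcp_pos: [0.6293, 0.2414, 0.1489]
tcp_rot: [0.185, -3.136, -0.0]
contact_force: [0.1, -0.7, 0.0]
finger_gap: 0.0242
gripper_force: 30.0
```

apply_moves([
  [[0,0,0],[0,0,0],0],
  [[0,0,0],[0,0,0],0],
  [[0,0,0.02],[0,0,0],0],
  [[0,0,0.06],[0,0,0],0],
  [[0,0,0.11],[0,0,0],0],
  [[0,0,0.15],[0,0,0],0],
  [[0,0,0.17],[0,0,0],0],
  [[0,0,0.17],[0,0,0],0],
])

```text
time_s: 15.0
tcp_pos: [0.6261, 0.2387, 0.0954]
tcp_rot: [0.173, -3.132, 0.001]
contact_force: [0.6, 0.3, -0.3]
finger_gap: 0.0247
gripper_force: 30.0
```

```bash
python3 -c "
from h import *
go((.629,.2395,.038,96.5))"
```

```text
t 15.0 pos [0.6261 0.2387 0.0954] a 96.3 tilt [ 0.004 -0.   ] gap 0.0247 F 30.0 [ 0.6  0.3 -0.3]
[-0.011, 0.002, 0.191] [-0.0, -0.003, -0.002]
```

apply_moves([
  [[0,0,0.03],[0,0,0],0],
  [[0,0,0.06],[0,0,0],0],
  [[0,0,0.09],[0,0,0],0],
  [[0,0,0.12],[0,0,0],0],
  [[0,0,0.14],[0,0,0],0],
  [[0,0,0.16],[0,0,0],0],
  [[0,0,0.17],[0,0,0],0],
  [[0,0,0.17],[0,0,0],0],
])

```text
time_s: 15.67
tcp_pos: [0.6274, 0.2394, 0.046]
tcp_rot: [0.175, -3.135, 0.0]
contact_force: [-0.4, -0.7, -0.4]
finger_gap: 0.0248
gripper_force: 30.0
```

```bash
python3 -c "
from h import *
go((.629,.2395,.038,96.5))"
```

```text
t 15.67 pos [0.6274 0.2394 0.046 ] a 96.4 tilt [ 0.002 -0.   ] gap 0.0248 F 30.0 [-0.4 -0.7 -0.4]
[-0.005, -0.0, 0.027] [-0.0, -0.001, -0.001]
```

apply_moves([
  [[0,0,0.01],[0,0,0],0],
  [[0,0,0.018],[0,0,0],0],
  [[0,0,0.024],[0,0,0],0],
  [[0,0,0.028],[0,0,0],0],
  [[0,0,0.03],[0,0,0],0],
  [[0,0,0.03],[0,0,0],0],
  [[0,0,0.03],[0,0,0],0],
  [[0,0,0.03],[0,0,0],0],
])

```text
time_s: 16.33
tcp_pos: [0.6281, 0.2396, 0.0382]
tcp_rot: [-0.175, 3.136, 0.0]
contact_force: [0.1, 0.2, -0.2]
finger_gap: 0.0246
gripper_force: 30.0
```

```bash
python3 -c "
from h import *
go((.629,.2395,.038,96.5))"
```

```text
t 16.33 pos [0.6281 0.2396 0.0382] a 96.4 tilt [-0. -0.] gap 0.0246 F 30.0 [ 0.1  0.2 -0.2]
[-0.003, -0.001, 0.001] [-0.0, 0.0, -0.001]
```

apply_moves([
  [[0,0,0.003],[0,0,0],0],
  [[0,0,0.003],[0,0,0],0.6],
  [[0,0,0.003],[0,0,0],0.6],
  [[0,0,0.003],[0,0,0],0.6],
  [[0,0,0.003],[0,0,0],0.6],
  [[0,0,0.003],[0,0,0],0.6],
  [[0,0,0.003],[0,0,0],0.6],
  [[0,0,0.003],[0,0,0],0.6],
])

```text
time_s: 17.0
tcp_pos: [0.6279, 0.2395, 0.037]
tcp_rot: [0.175, -3.137, 0.0]
contact_force: [-0.0, 0.4, 1.1]
finger_gap: 0.0526
gripper_force: 0.0
```

apply_moves([
  [[0,0,0],[0,0,0],0.6],
  [[0,0,-0.05],[0,0,0],0.6],
  [[0,0,-0.13],[0,0,0],0.6],
  [[0,0,-0.23],[0,0,0],0.6],
  [[0,0,-0.33],[0,0,0],0.6],
  [[0,0,-0.43],[0,0,0],0.6],
  [[0,0,-0.5],[0,0,0],0.6],
  [[0,0,-0.5],[0,0,0],0.6],
])

```text
time_s: 17.67
tcp_pos: [0.6313, 0.2403, 0.1951]
tcp_rot: [-0.175, 3.126, 0.002]
contact_force: [1.4, -0.2, 1.0]
finger_gap: 0.0529
gripper_force: 0.0
```

```bash
python3 w.py w4 vial_blue adapter_blue adapter_purple adapter_green; python3 -c "
from h import *
go((.5265,.0675,.19,5))"
```

```text
vial_blue 0.73 [264. 166. 301. 201.] top [0.626 0.24  0.063] ext [0.022 0.022 0.006]
adapter_blue 0.83 [255. 146. 320. 216.] top [0.627 0.243 0.032] ext [0.06  0.06  0.007]
adapter_purple 0.81 [247.  61. 325. 140.] top [0.562 0.234 0.032] ext [0.061 0.06  0.007]
adapter_purple 0.63 [ 50.  12. 109.  52.] top [0.526 0.068 0.05 ] ext [0.022 0.022 0.007]
adapter_green 0.76 [242.   0. 324.  61.] top [0.506 0.225 0.032] ext [0.043 0.06  0.007]
t 17.92 pos [0.6269 0.2393 0.1853] a 96.4 tilt [ 0.003 -0.   ] gap 0.0529 F 0.0 [-0.3  0.6 -1.2]
[0.396, -0.532, -0.014] [-0.002, -0.001, 1.015]
```

View pics/w4.png

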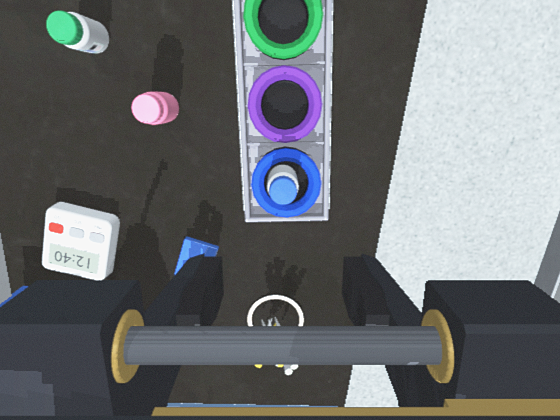

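Blue vial is seated: it shows at (283,184) inside its blue collar, top at 63 mm as it should be. Next is green.

apply_moves([
  [[0.04,-0.06,0],[0,0,0.07],0.6],
  [[0.1,-0.14,0],[0,0,0.14],0.6],
  [[0.17,-0.23,0],[0,0,0.21],0.6],
  [[0.24,-0.32,0],[0,0,0.28],0.6],
  [[0.3,-0.4,0],[0,0,0.35],0.6],
  [[0.35,-0.47,0],[0,0,0.42],0.6],
  [[0.38,-0.51,0],[0,0,0.49],0.6],
  [[0.396,-0.532,0],[0,0,0.56],0.6],
])

```text
time_s: 18.58
tcp_pos: [0.5256, 0.0661, 0.1854]
tcp_rot: [-1.186, -2.905, 0.002]
contact_force: [0.1, 0.4, 0.7]
finger_gap: 0.053
gripper_force: 0.0
```

apply_moves([
  [[0,0,0],[0,0,0.07],0.6],
  [[0,0,0],[0,0,0.14],0.6],
  [[0,0,0],[0,0,0.21],0.6],
  [[0,0,0],[0,0,0.28],0.6],
  [[0,0,0],[0,0,0.35],0.6],
  [[0,0,0],[0,0,0.42],0.6],
  [[0,0,0],[0,0,0.42],0.6],
  [[0,0,0],[0,0,0.42],0.6],
])

```text
time_s: 19.25
tcp_pos: [0.5269, 0.0678, 0.1859]
tcp_rot: [-2.052, -2.376, 0.002]
contact_force: [-0.0, 0.4, 0.2]
finger_gap: 0.0532
gripper_force: 0.0
```

```bash
python3 w.py w5 vial_green tube_blue; python3 -c "
from h import *
go((.526,.068,.08,8),(.526,.068,.023,8))"
```

```text
vial_green 0.65 [337. 111. 375. 143.] top [0.576 0.128 0.049] ext [0.022 0.021 0.006]
vial_green 0.6 [268. 172. 298. 208.] top [0.526 0.067 0.05 ] ext [0.021 0.021 0.006]
tube_blue 0.63 [188. 248. 218. 259.] top [ 0.46  -0.01   0.005] ext [0.023 0.01  0.005]
t 19.4 pos [0.5274 0.0677 0.1866] a 8.3 tilt [ 0.    -0.001] gap 0.0528 F 0.0 [-0.6 -0.5 -0.2]
[0.001, -0.004, 0.355] [-0.001, -0.0, 0.004]
[0.001, -0.004, 0.545] [-0.001, -0.0, 0.004]
```

apply_moves([
  [[0,-0.003,0.06],[0,0,0],0.6],
  [[0,-0.003,0.15],[0,0,0],0.6],
  [[0,-0.003,0.24],[0,0,0],0.6],
  [[0,-0.003,0.33],[0,0,0],0.6],
  [[0,-0.003,0.41],[0,0,0],0.6],
  [[0,-0.003,0.48],[0,0,0],0.6],
  [[0,-0.003,0.53],[0,0,0],0.6],
  [[0,-0.003,0.545],[0,0,0],0.6],
])

```text
time_s: 20.07
tcp_pos: [0.5247, 0.0677, 0.0209]
tcp_rot: [-2.053, -2.373, 0.004]
contact_force: [0.7, -0.2, -0.7]
finger_gap: 0.053
gripper_force: 0.0
```

apply_moves([
  [[0,0,0],[0,0,0],0.6],
  [[0,0,0],[0,0,0],0],
  [[0,0,0],[0,0,0],0],
  [[0,0,0],[0,0,0],0],
  [[0,0,0],[0,0,0],0],
  [[0,0,0],[0,0,0],0],
  [[0,0,0],[0,0,0],0],
  [[0,0,0],[0,0,0],0],
])

```text
time_s: 20.73
tcp_pos: [0.5276, 0.0676, 0.0245]
tcp_rot: [2.056, 2.373, 0.002]
contact_force: [-0.2, 1.2, 6.7]
finger_gap: 0.0242
gripper_force: 30.0
```

apply_moves([
  [[0,0,0],[0,0,0],0],
  [[0,0,0],[0,0,0],0],
  [[0,0,-0.03],[0,0,0],0],
  [[0,0,-0.1],[0,0,0],0],
  [[0,0,-0.19],[0,0,0],0],
  [[0,0,-0.28],[0,0,0],0],
  [[0,0,-0.37],[0,0,0],0],
  [[0,0,-0.42],[0,0,0],0],
])

```text
time_s: 21.4
tcp_pos: [0.528, 0.0675, 0.1532]
tcp_rot: [2.055, 2.372, 0.003]
contact_force: [0.5, -0.5, 0.4]
finger_gap: 0.0239
gripper_force: 30.0
```

```bash
python3 -c "
from h import *
go((.5,.2245,.15,96.5))"
```

```text
t 21.4 pos [0.528  0.0675 0.1532] a 8.2 tilt [-0.001  0.004] gap 0.0239 F 30.0 [ 0.5 -0.5  0.4]
[0.531, -0.018, 0.01] [0.001, 0.002, -0.981]
```

apply_moves([
  [[0.03,0,0],[0,0,-0.07],0],
  [[0.1,0,0],[0,0,-0.14],0],
  [[0.19,-0.01,0],[0,0,-0.21],0],
  [[0.28,-0.01,0],[0,0,-0.28],0],
  [[0.37,-0.01,0],[0,0,-0.35],0],
  [[0.45,-0.015,0],[0,0,-0.42],0],
  [[0.51,-0.018,0],[0,0,-0.49],0],
  [[0.531,-0.02,0],[0,0,-0.56],0],
])

```text
time_s: 22.07
tcp_pos: [0.4971, 0.2267, 0.1499]
tcp_rot: [-0.839, -3.027, -0.001]
contact_force: [0.3, -0.6, -1.6]
finger_gap: 0.0243
gripper_force: 30.0
```

apply_moves([
  [[0,0,0],[0,0,-0.07],0],
  [[0,0,0],[0,0,-0.14],0],
  [[0,0,0],[0,0,-0.21],0],
  [[0,0,0],[0,0,-0.28],0],
  [[0,0,0],[0,0,-0.35],0],
  [[0,0,0],[0,0,-0.42],0],
  [[0,0,0],[0,0,-0.42],0],
  [[0,0,0],[0,0,-0.42],0],
])

```text
time_s: 22.73
tcp_pos: [0.498, 0.2244, 0.1498]
tcp_rot: [0.17, -3.137, 0.0]
contact_force: [-0.4, -0.0, -0.3]
finger_gap: 0.0243
gripper_force: 30.0
```

```bash
python3 -c "
from h import *
go((.499,.2245,.07,96.5),(.499,.2245,.038,96.5))"
```

```text
t 22.73 pos [0.498  0.2244 0.1498] a 96.2 tilt [ 0. -0.] gap 0.0243 F 30.0 [-0.4 -0.  -0.3]
[-0.004, 0.0, 0.266] [-0.0, -0.0, -0.003]
[-0.004, 0.0, 0.373] [-0.0, -0.0, -0.003]
```

apply_moves([
  [[-0.004,0,0.04],[0,0,0],0],
  [[-0.004,0,0.1],[0,0,0],0],
  [[-0.004,0,0.16],[0,0,0],0],
  [[-0.004,0,0.22],[0,0,0],0],
  [[-0.004,0,0.27],[0,0,0],0],
  [[-0.004,0,0.31],[0,0,0],0],
  [[-0.004,0,0.34],[0,0,0],0],
  [[-0.004,0,0.35],[0,0,0],0],
])

```text
time_s: 23.4
tcp_pos: [0.4983, 0.2243, 0.0427]
tcp_rot: [0.173, -3.134, 0.001]
contact_force: [-0.3, -0.7, -1.3]
finger_gap: 0.0243
gripper_force: 30.0
```

apply_moves([
  [[0,0,0],[0,0,0],0],
  [[0,0,0.008],[0,0,0],0],
  [[0,0,0.014],[0,0,0],0],
  [[0,0,0.018],[0,0,0],0],
  [[0,0,0.02],[0,0,0],0],
  [[0,0,0.02],[0,0,0],0],
  [[0,0,0.02],[0,0,0],0],
  [[0,0,0.02],[0,0,0],0],
])

```text
time_s: 24.07
tcp_pos: [0.4995, 0.2246, 0.0388]
tcp_rot: [-0.175, 3.136, 0.0]
contact_force: [-0.4, -0.1, 0.3]
finger_gap: 0.0247
gripper_force: 30.0
```

```bash
python3 -c "
from h import *
go((.499,.2245,.038,96.5))"
```

```text
t 24.07 pos [0.4995 0.2246 0.0388] a 96.4 tilt [-0.  0.] gap 0.0247 F 30.0 [-0.4 -0.1  0.3]
[0.002, -0.0, 0.003] [0.0, 0.0, -0.001]
```

apply_moves([
  [[0,0,0.003],[0,0,0],0],
  [[0,0,0.003],[0,0,0],0.6],
  [[0,0,0.003],[0,0,0],0.6],
  [[0,0,0.003],[0,0,0],0.6],
  [[0,0,0.003],[0,0,0],0.6],
  [[0,0,0.003],[0,0,0],0.6],
  [[0,0,0.003],[0,0,0],0.6],
  [[0,0,0.003],[0,0,0],0.6],
])

```text
time_s: 24.73
tcp_pos: [0.4993, 0.2245, 0.0376]
tcp_rot: [0.175, -3.137, 0.0]
contact_force: [0.2, 0.4, -0.2]
finger_gap: 0.0531
gripper_force: 0.0
```

apply_moves([
  [[0,0,0],[0,0,0],0.6],
  [[0,0,-0.05],[0,0,0],0.6],
  [[0,0,-0.13],[0,0,0],0.6],
  [[0,0,-0.23],[0,0,0],0.6],
  [[0,0,-0.33],[0,0,0],0.6],
  [[0,0,-0.43],[0,0,0],0.6],
  [[0,0,-0.53],[0,0,0],0.6],
  [[0,0,-0.53],[0,0,0],0.6],
])

```text
time_s: 25.4
tcp_pos: [0.5029, 0.2254, 0.2036]
tcp_rot: [-0.175, 3.126, 0.003]
contact_force: [1.5, 0.7, 0.3]
finger_gap: 0.0528
gripper_force: 0.0
```

```bash
python3 w.py w6 vial_green adapter_green adapter_purple tube_orange; python3 -c "
from h import *
go((.47,-.02,.21,75),(.451,-.23,.21,75))"
```

```text
vial_green 0.81 [265. 165. 299. 201.] top [0.498 0.224 0.063] ext [0.021 0.022 0.006]
vial_green 0.75 [250. 141. 320. 214.] top [0.497 0.225 0.032] ext [0.061 0.06  0.007]
adapter_green 0.95 [250. 142. 319. 210.] top [0.497 0.225 0.032] ext [0.061 0.059 0.007]
adapter_purple 0.6 [257. 210. 316. 276.] top [0.562 0.234 0.032] ext [0.061 0.059 0.007]
tube_orange 0.95 [253.  68. 308. 128.] top [0.429 0.216 0.123] ext [0.034 0.034 0.006]
t 25.65 pos [0.4982 0.2243 0.1949] a 96.4 tilt [ 0.003 -0.   ] gap 0.0526 F 0.0 [-0.4  0.2  0.3]
[0.184, -0.799, -0.049] [-0.001, -0.002, 0.238]
[0.325, -1.487, -0.049] [-0.001, -0.002, 0.238]
```

Green is seated, with its top at 63 mm and its offset from the collar under 2 mm. Now over to purple.

apply_moves([
  [[0.01,-0.06,-0.03],[0,0,0.03],0.6],
  [[0.03,-0.17,-0.05],[0,0,0.07],0.6],
  [[0.06,-0.3,-0.05],[0,0,0.1],0.6],
  [[0.09,-0.43,-0.05],[0,0,0.14],0.6],
  [[0.12,-0.56,-0.05],[0,0,0.17],0.6],
  [[0.15,-0.69,-0.05],[0,0,0.2],0.6],
  [[0.18,-0.82,-0.05],[0,0,0.24],0.6],
  [[0.21,-0.95,-0.05],[0,0,0.24],0.6],
])

```text
time_s: 26.32
tcp_pos: [0.467, -0.0671, 0.2101]
tcp_rot: [-0.42, -3.111, -0.001]
contact_force: [0.8, -0.5, -0.8]
finger_gap: 0.0527
gripper_force: 0.0
```

```bash
python3 -c "
from h import *
go((.451,-.23,.21,75))"
```

```text
t 26.32 pos [ 0.467  -0.0671  0.2101] a 74.6 tilt [0.003 0.   ] gap 0.0527 F 0.0 [ 0.8 -0.5 -0.8]
[-0.093, -0.538, -0.0] [0.0, -0.002, -0.004]
```

apply_moves([
  [[-0.02,-0.12,0],[0,0,0],0.6],
  [[-0.04,-0.24,0],[0,0,0],0.6],
  [[-0.06,-0.36,0],[0,0,0],0.6],
  [[-0.08,-0.46,0],[0,0,0],0.6],
  [[-0.09,-0.52,0],[0,0,0],0.6],
  [[-0.093,-0.54,0],[0,0,0],0.6],
  [[-0.093,-0.54,0],[0,0,0],0.6],
  [[-0.093,-0.54,0],[0,0,0],0.6],
])

```text
time_s: 26.98
tcp_pos: [0.4525, -0.2283, 0.2106]
tcp_rot: [-0.416, -3.112, -0.003]
contact_force: [0.3, -0.1, 0.6]
finger_gap: 0.0531
gripper_force: 0.0
```

```bash
python3 w.py w7 vial_purple vial_red tube_blue; python3 -c "
from h import *
go((.451,-.23,.1,75),(.451,-.23,.024,75))"
```

```text
vial_purple 0.78 [267. 164. 293. 202.] top [ 0.45  -0.231  0.049] ext [0.022 0.022 0.006]
vial_red 0.57 [367. 108. 413. 136.] top [ 0.422 -0.122  0.049] ext [0.021 0.022 0.007]
tube_blue 0.94 [480. 116. 560. 168.] top [ 0.459 -0.033  0.103] ext [0.027 0.009 0.01 ]
t 27.18 pos [ 0.4531 -0.228   0.2116] a 74.9 tilt [0. 0.] gap 0.0527 F 0.0 [0.3 0.2 0.2]
[0.005, -0.008, 0.372] [0.0, -0.0, -0.001]
[0.005, -0.009, 0.625] [0.0, -0.0, -0.001]
```

View pics/w7.png

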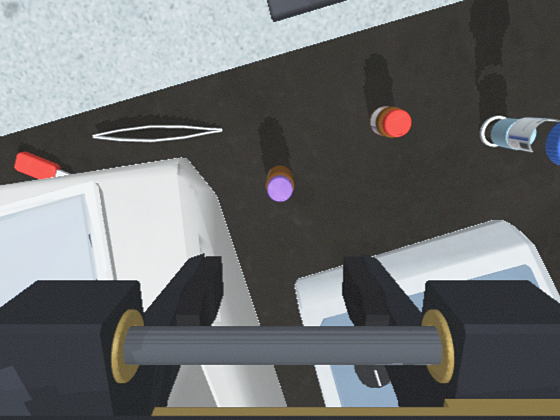

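The purple vial is at (280,184), clear of the cycler edge to its left, and the red vial at (395,122) is out of the way. I'll narrow the opening and descend, keeping the body above the 80 mm cycler.

apply_moves([
  [[0.004,-0.009,0.05],[0,0,0],0.52],
  [[0.004,-0.009,0.13],[0,0,0],0.52],
  [[0.004,-0.009,0.22],[0,0,0],0.52],
  [[0.004,-0.009,0.31],[0,0,0],0.52],
  [[0.004,-0.009,0.39],[0,0,0],0.52],
  [[0.004,-0.009,0.45],[0,0,0],0.52],
  [[0.004,-0.009,0.48],[0,0,0],0.52],
  [[0.004,-0.009,0.5],[0,0,0],0.52],
])

```text
time_s: 27.85
tcp_pos: [0.4508, -0.2305, 0.0607]
tcp_rot: [-0.414, -3.113, -0.002]
contact_force: [0.4, 0.2, -0.3]
finger_gap: 0.046
gripper_force: 0.0
```

```bash
python3 -c "
from h import *
go((.451,-.2305,.025,75))"
```

```text
t 27.85 pos [ 0.4508 -0.2305  0.0607] a 74.9 tilt [0.002 0.001] gap 0.046 F 0.0 [ 0.4  0.2 -0.3]
[-0.001, 0.0, 0.119] [0.001, -0.001, -0.002]
```

apply_moves([
  [[0,0,0.03],[0,0,0],0.52],
  [[0,0,0.06],[0,0,0],0.52],
  [[0,0,0.09],[0,0,0],0.52],
  [[0,0,0.11],[0,0,0],0.52],
  [[0,0,0.12],[0,0,0],0.52],
  [[0,0,0.12],[0,0,0],0.52],
  [[0,0,0.12],[0,0,0],0.52],
  [[0,0,0.12],[0,0,0],0],
])

```text
time_s: 28.52
tcp_pos: [0.4513, -0.2319, 0.0261]
tcp_rot: [0.416, 3.113, -0.001]
contact_force: [0.1, -0.4, 0.6]
finger_gap: 0.0411
gripper_force: 0.0
```

apply_moves([
  [[0,0,0],[0,0,0],0],
  [[0,0,0],[0,0,0],0],
  [[0,0,0],[0,0,0],0],
  [[0,0,0],[0,0,0],0],
  [[0,0,0],[0,0,0],0],
  [[0,0,0],[0,0,0],0],
  [[0,0,0],[0,0,0],0],
  [[0,0,0],[0,0,0],0],
])

```text
time_s: 29.18
tcp_pos: [0.4513, -0.2318, 0.026]
tcp_rot: [0.416, 3.113, -0.0]
contact_force: [-0.2, 1.2, 4.1]
finger_gap: 0.0239
gripper_force: 30.0
```

apply_moves([
  [[0,0,-0.03],[0,0,0],0],
  [[0,0,-0.1],[0,0,0],0],
  [[0,0,-0.19],[0,0,0],0],
  [[0,0,-0.28],[0,0,0],0],
  [[0,0,-0.37],[0,0,0],0],
  [[0,0,-0.46],[0,0,0],0],
  [[0,0,-0.56],[0,0,0],0],
  [[0,0,-0.62],[0,0,0],0],
])

```text
time_s: 29.85
tcp_pos: [0.4516, -0.2321, 0.2153]
tcp_rot: [0.415, 3.111, -0.003]
contact_force: [0.9, -0.6, 0.1]
finger_gap: 0.0244
gripper_force: 30.0
```

```bash
python3 -c "
from h import *
go((.48,0.04,.21,96.5),(.5625,.2325,.21,96.5))"
```

```text
t 29.85 pos [ 0.4516 -0.2321  0.2153] a 74.8 tilt [-0.003 -0.002] gap 0.0244 F 30.0 [ 0.9 -0.6  0.1]
[0.147, 0.9, 0.016] [-0.001, 0.002, -0.241]
[0.05, 1.591, 0.015] [-0.001, 0.002, -0.241]
```

apply_moves([
  [[0.01,0.06,0],[0,0,-0.03],0],
  [[0.03,0.17,0],[0,0,-0.07],0],
  [[0.05,0.3,0],[0,0,-0.1],0],
  [[0.08,0.43,0],[0,0,-0.14],0],
  [[0.1,0.56,0],[0,0,-0.17],0],
  [[0.11,0.69,0],[0,0,-0.2],0],
  [[0.12,0.82,0],[0,0,-0.24],0],
  [[0.12,0.93,0],[0,0,-0.24],0],
])

```text
time_s: 30.52
tcp_pos: [0.4889, 0.0496, 0.2122]
tcp_rot: [-0.181, 3.136, 0.0]
contact_force: [0.2, -0.9, -0.6]
finger_gap: 0.024
gripper_force: 30.0
```

```bash
python3 -c "
from h import *
go((.5625,.2325,.16,96.5))"
```

```text
t 30.52 pos [0.4889 0.0496 0.2122] a 96.6 tilt [-0.  0.] gap 0.024 F 30.0 [ 0.2 -0.9 -0.6]
[-0.314, 0.577, 0.174] [0.0, 0.0, 0.001]
```

apply_moves([
  [[-0.06,0.11,0],[0,0,0],0],
  [[-0.12,0.23,0.03],[0,0,0],0],
  [[-0.18,0.35,0.06],[0,0,0],0],
  [[-0.24,0.46,0.1],[0,0,0],0],
  [[-0.29,0.54,0.14],[0,0,0],0],
  [[-0.314,0.577,0.174],[0,0,0],0],
  [[-0.314,0.577,0.174],[0,0,0],0],
  [[-0.314,0.577,0.174],[0,0,0],0],
])

```text
time_s: 31.18
tcp_pos: [0.5629, 0.2297, 0.1587]
tcp_rot: [0.177, -3.134, 0.001]
contact_force: [-0.3, 0.3, 0.2]
finger_gap: 0.024
gripper_force: 30.0
```

```bash
python3 -c "
from h import *
go((.5625,.2325,.05,96.5),(.5625,.2325,.040,96.5))"
```

```text
t 31.18 pos [0.5629 0.2297 0.1587] a 96.5 tilt [ 0.002 -0.001] gap 0.024 F 30.0 [-0.3  0.3  0.2]
[-0.001, 0.01, 0.362] [-0.0, -0.002, -0.0]
[-0.001, 0.01, 0.396] [-0.0, -0.002, -0.0]
```

apply_moves([
  [[0,0.008,0.04],[0,0,0],0],
  [[0,0.008,0.1],[0,0,0],0],
  [[0,0.008,0.16],[0,0,0],0],
  [[0,0.008,0.22],[0,0,0],0],
  [[0,0.008,0.28],[0,0,0],0],
  [[0,0.008,0.33],[0,0,0],0],
  [[0,0.008,0.36],[0,0,0],0],
  [[0,0.008,0.37],[0,0,0],0],
])

```text
time_s: 31.85
tcp_pos: [0.5625, 0.2307, 0.0471]
tcp_rot: [0.173, -3.134, 0.001]
contact_force: [-0.2, -0.1, 0.3]
finger_gap: 0.0242
gripper_force: 30.0
```

apply_moves([
  [[0,0,0],[0,0,0],0],
  [[0,0,0.008],[0,0,0],0],
  [[0,0,0.014],[0,0,0],0],
  [[0,0,0.02],[0,0,0],0],
  [[0,0,0.024],[0,0,0],0],
  [[0,0,0.024],[0,0,0],0],
  [[0,0,0.024],[0,0,0],0],
  [[0,0,0.024],[0,0,0],0],
])

```text
time_s: 32.52
tcp_pos: [0.5636, 0.232, 0.0414]
tcp_rot: [-0.175, 3.137, 0.0]
contact_force: [0.4, 0.6, -0.3]
finger_gap: 0.0241
gripper_force: 30.0
```

```bash
python3 -c "
from h import *
go((.5625,.2325,.040,96.5))"
```

```text
t 32.52 pos [0.5636 0.232  0.0414] a 96.4 tilt [-0.  0.] gap 0.0241 F 30.0 [ 0.4  0.6 -0.3]
[0.004, 0.002, 0.005] [0.0, 0.0, -0.001]
```

apply_moves([
  [[0,0,0.003],[0,0,0],0],
  [[0,0,0.005],[0,0,0],0],
  [[0,0,0.005],[0,0,0],0.6],
  [[0,0,0.005],[0,0,0],0.6],
  [[0,0,0.005],[0,0,0],0.6],
  [[0,0,0.005],[0,0,0],0.6],
  [[0,0,0.005],[0,0,0],0.6],
  [[0,0,0.005],[0,0,0],0.6],
])

```text
time_s: 33.18
tcp_pos: [0.5635, 0.2319, 0.0397]
tcp_rot: [0.175, -3.137, 0.0]
contact_force: [0.3, 0.9, -0.4]
finger_gap: 0.0527
gripper_force: 0.0
```

apply_moves([
  [[0,0,0],[0,0,0],0.6],
  [[0,0,-0.05],[0,0,0],0.6],
  [[0,0,-0.13],[0,0,0],0.6],
  [[0,0,-0.23],[0,0,0],0.6],
  [[0,0,-0.33],[0,0,0],0.6],
  [[0,0,-0.43],[0,0,0],0.6],
  [[0,0,-0.53],[0,0,0],0.6],
  [[0,0,-0.6],[0,0,0],0.6],
])

```text
time_s: 33.85
tcp_pos: [0.5644, 0.2321, 0.2232]
tcp_rot: [-0.175, 3.133, 0.001]
contact_force: [0.5, 0.9, -0.1]
finger_gap: 0.0533
gripper_force: 0.0
```

```bash
python3 w.py w8 vial_purple adapter_purple vial_green adapter_green tube_orange vial_blue adapter_blue; python3 a.py | grep -E "^(t|v)"|cut -c1-110; python3 -c "
from h import *
go()"
```

```text
vial_purple 0.83 [270. 162. 299. 201.] top [0.562 0.233 0.063] ext [0.021 0.022 0.006]
adapter_purple 0.66 [257. 145. 318. 210.] top [0.562 0.234 0.032] ext [0.061 0.06  0.007]
vial_green 0.59 [270.  95. 297. 125.] top [0.499 0.224 0.064] ext [0.022 0.022 0.006]
vial_green 0.57 [156. 165. 192. 198.] top [0.576 0.129 0.05 ] ext [0.022 0.021 0.007]
adapter_green 0.95 [248.  74. 319. 143.] top [0.497 0.225 0.032] ext [0.06  0.06  0.007]
tube_orange 0.65 [255.   0. 311.  45.] top [0.439 0.217 0.122] ext [0.016 0.033 0.007]
vial_blue 0.83 [267. 229. 300. 263.] top [0.626 0.24  0.063] ext [0.023 0.022 0.006]
adapter_blue 0.9 [256. 209. 318. 274.] top [0.627 0.243 0.032] ext [0.06  0.06  0.007]
vial_green 0.68 [174. 168. 185. 190.] med [0.495 0.215 0.048] top [0.499 0.219 0.061] ztop 0.063 ext [0.023 0.
vial_green 0.51 [232. 175. 247. 198.] med [0.57  0.119 0.028] top [0.577 0.126 0.047] ztop 0.049 ext [0.023 0.
vial_blue 0.77 [210. 142. 223. 165.] med [0.621 0.231 0.047] top [0.626 0.236 0.061] ztop 0.064 ext [0.02  0.0
vial_purple 0.59 [192. 155. 208. 176.] med [0.558 0.225 0.044] top [0.
[... 874 characters left out ...]
0.06 ] top [0.563 0.231 0.065] ztop 0.068 ext [0.019 0
tube_orange 0.67 [160. 269. 181. 291.] med [0.428 0.211 0.123] top [0.43  0.215 0.124] ztop 0.126 ext [0.031 0
tube_orange 0.32 [326. 261. 340. 276.] med [ 0.422 -0.119  0.05 ] top [ 0.424 -0.121  0.051] ztop 0.053 ext [0
vial_red 0.47 [329. 262. 337. 276.] med [ 0.422 -0.118  0.05 ] top [ 0.424 -0.121  0.051] ztop 0.053 ext [0.02
tube_blue 0.58 [162. 265. 191. 296.] med [0.424 0.206 0.05 ] top [0.433 0.215 0.087] ztop 0.057 ext [0.059 0.0
tube_blue 0.54 [277. 241. 294. 265.] med [ 0.46  -0.019  0.109] top [ 0.461 -0.02   0.11 ] ztop 0.112 ext [0.0
t 35.35 pos [0.5636 0.2319 0.2198] a 96.4 tilt [ 0. -0.] gap 0.0528 F 0.0 [ 0.8  0.5 -0.4]
```

View pics/w8.png

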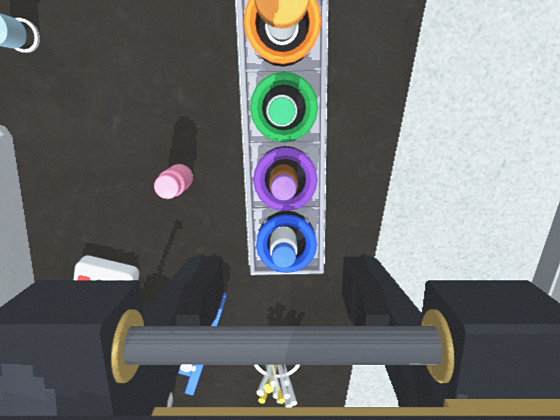

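View pics/scene0.png

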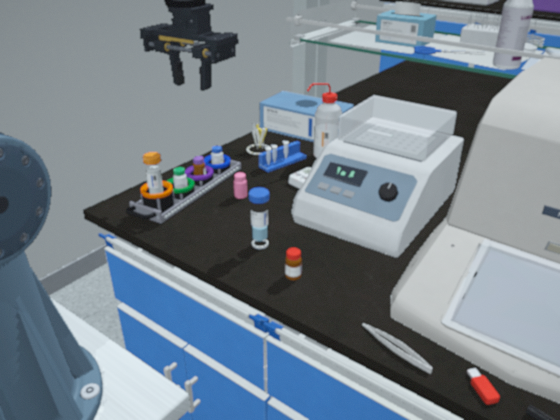

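The wrist view has all four standing upright in their own collars: orange (283,25), green (282,110), purple (284,182) and blue (284,248). In the scene view the red vial (294,264) and the blue tube (260,217) haven't moved, and the gripper is clear.

```bash
python3 -c "
from h import *
print(robot.finish_job())"
```

```text
the job is handed in; nothing more can be done
None
```

I handed the job in: the last pictures show the green, blue and purple vials and the orange tube seated upright in their own-colour adapters and released, with the red vial and blue tube unmoved. The hand-in returned no verdict.

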